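# Draw a vial carrier out of its docking rails and hold it up level

## Task

Take the vial carrier by its handle, draw it straight out of the open end of its docking rails (the lips hold its edges down until it is fully out), and lift it at least 10 cm clear of the table in front of the dock so the vials can be looked at. Keep it level all the way with all four vials in their pockets, leave the things round it where they are, and finish while still holding it steady in the air.

Things in the scene. Friction and masses are not known exactly. Their poses are not given: they have to be found in the camera images.
- dock: Aluminium rails fixed to the table; origin: centre of the underside of the 130 x 136 x 4 mm floor plate; z up. Side rails (inner faces y = +-62 mm) carry lips reaching in to y = +-46 mm, 19 to 23 mm above the table; rails and lips span x = -35 to 65 mm. A stop 20 mm high closes the +x end (inner face x = 60 mm). The way out is -x.
- carrier: Loose grey plate 110 (x) x 116 (y) x 12 mm with four vial pockets 8 mm deep and a bail handle; 0.3 to 0.5 kg with vials. Origin: centre of its underside; z up. Starts on the dock's floor plate, axes parallel to the dock's, edges under the lips (3 mm play above, 4 mm to each side), origin within 15 mm of the dock's. Clear of the lips once its origin is beyond x = -90 mm in the dock frame.
- handle (a point): Centre of the carrier's black grip bar, 105 mm above the carrier's underside, directly above the carrier's origin. The bar is 14 mm thick (carrier x) , 64 mm long (carrier y), 22 mm high, flat-sided, on two 8 mm round posts at y = +-24 mm. Axes as the carrier. Balanced: the carrier hangs level from it.
- vial_1: Loose screw vial, 23 mm across, 54 mm high, standing in the carrier's pocket at x = -32, y = -24 mm (carrier frame), its top 58 mm above the carrier's underside. Origin: centre of its base; z along its axis, up.
- vial_2: Loose screw vial, 23 mm across, 54 mm high, standing in the carrier's pocket at x = -32, y = 24 mm (carrier frame), its top 58 mm above the carrier's underside. Origin: centre of its base; z along its axis, up.
- vial_3: Loose screw vial, 23 mm across, 54 mm high, standing in the carrier's pocket at x = 32, y = -24 mm (carrier frame), its top 58 mm above the carrier's underside. Origin: centre of its base; z along its axis, up.
- vial_4: Loose screw vial, 23 mm across, 54 mm high, standing in the carrier's pocket at x = 32, y = 24 mm (carrier frame), its top 58 mm above the carrier's underside. Origin: centre of its base; z along its axis, up.
- dish_mid (a point): Bystander, to be left alone: round clear lidded dish, 64 mm across, 16 mm high, loose on the table beside the rails or their exit. The point is its centre, half-way up.
- dropper_mid (a point): Bystander, to be left alone: brown dropper bottle, 31 mm across, 91 mm high, loose on the table beside the rails or their exit. The point is its centre, half-way up.
- cap_mid (a point): Bystander, to be left alone: loose ribbed screw cap, 23 mm across, 12 mm high, loose on the table beside the rails or their exit. The point is its centre, half-way up.
- battery_mid (a point): Bystander, to be left alone: small battery standing on end, 14 mm across, 50 mm high, loose on the table beside the rails or their exit. The point is its centre, half-way up.
- spare_vial_mid (a point): Bystander, to be left alone: single screw vial standing on the table, 23 mm across, 54 mm high, loose on the table beside the rails or their exit. The point is its centre, half-way up.
Mind the look-alikes: they are no part of the job. Of the things that look like the dock, take the one that is nearest to the robot's base at the start.

How it is judged (in metres and radians):
On the way:
1. the carrier is drawn along the rails to their open end, still low (x of carrier in the frame of dock below -0.08 m and height (world z) of carrier below 0.035 m), for 0.02 s.
At the end, for the whole second after the job is handed in: Held in the fingers (over 1 N), underside over 10 cm above the table, 6 to 30 cm out in front of the dock's centre and not touching it, level within 0.12 rad, slower than 3 cm/s and 0.2 rad/s; four vials in their pockets; bystanders within 3 cm of their starts (height (world z) of carrier above 0.1 m and angle between carrier's own z axis and vertical below 0.12 rad and linear speed of carrier below 0.03 m/s and angular speed of carrier below 0.2 rad/s and contact force between the fingers and carrier above 1 N and contact force between carrier and dock below 0.1 N and x of carrier in the frame of dock below -0.06 m and horizontal distance between carrier and dock below 0.3 m and z of vial_1 in the frame of carrier between -0.005 and 0.012 m and distance between each of vial_1, vial_2, vial_3, vial_4 and carrier below 0.055 m and z of vial_2 in the frame of carrier between -0.005 and 0.012 m and z of vial_3 in the frame of carrier between -0.005 and 0.012 m and z of vial_4 in the frame of carrier between -0.005 and 0.012 m and not (distance of any of dish_mid, dropper_mid, cap_mid, battery_mid, spare_vial_mid from where it was at the start of the episode above 0.03 m)); the arm keeps its last pose, push and grip.
It fails at once if the carrier is tipped by more than 0.3 rad (angle between carrier's own z axis and vertical above 0.3 rad).
It fails at once if a bystander is pushed more than 3 cm (distance of any of dish_mid, dropper_mid, cap_mid, battery_mid, spare_vial_mid from where it was at the start of the episode above 0.03 m).
It also fails if it takes over 40 s, if anything falls off the work surface, if the arm or the gripper's body presses on something with over 40 N, if the wrist force passes 120 N, or if a joint passes its speed limit or range.

## Robot

A 6-joint arm with a two-finger parallel gripper is mounted at the origin on the work surface; the furniture and walls round the work are solid. World frame = base frame: x ahead of the robot, y to its left, z up, the work surface at z = 0. Lengths are in mm, angles in rad, forces in N, time in s.
With the tool pointing down it reaches from about 275 to 1000 mm from the base axis. Payload 8.4 kg.
Tool frame: the origin (TCP) lies at the very end of the fingers, on their centre line; the grasp point (between the pads) lies 19 mm behind it (r.pinch_z is the distance from the TCP to the grasp point, in mm); z points along the fingers, y is the direction in which the jaws open and shut (so a half turn about z gives the same grasp; the last joint's range is limited). The gripper opens to 85 mm and grips with 20 to 120 N. Pads are 22 mm wide; open, the fingers measure 114 mm over their backs; the gripper's body (76 mm by 85 mm) begins 54 mm behind the grasp point. The pads swing forward as they close: fully open they stand 13 mm farther back than shut.
Start: joints at [-1.144, 0.353, 1.633, -0, 1.155, -0.002], TCP at [259.861, -568.419, 231.281] pointing down, gripper open.
Joint ranges: [-2.63, 2.63], [-0.92, 2.1], [0.06, 2.66], [-1.3, 4.44], [0, 2.69], [-3.02, 3.02]. Speed limits (rad/s): [2.22, 2.22, 2.79, 3.14, 3.14, 3.14].

## Interface

Orientations are given as [roll, pitch, yaw] about the fixed x, y, z axes, in that order (R = Rz(yaw) Ry(pitch) Rx(roll)).
In Python, from rig import r, optics gives the robot as it stands.
- The arm moves only by the shell command python3 -m creep 'ROWS' [FORCE]. ROWS is JSON, a list of rows, each an object with "dp": the shift along the tool's x, y, z in mm, a list of three; "angular": the turn, a rotation vector about the tool's x, y, z in rad, a list of three; "fingers": the finger opening in mm, from 0 to 85.4. In form: [{"dp": [dx, dy, dz], "angular": [wx, wy, wz], "fingers": fingers}, ...]. A call has 1 to 5 rows; each row is the pose to reach, as a shift and turn from the pose commanded when the call began, along the tool's axes at that moment; what a row does not reach only later rows make up. A row lasts 1/12 s, in which the tool goes at most 41.7 mm and 7.16 degrees, less where a joint would pass 70% of its speed; a pose out of reach is approached as far as the arm can. A call with a gripper value outside its range is refused whole. The fingers move at their own pace and stop on an object; FORCE is the grip in N (left out, the last holds). Time passes only in rows, so rows that repeat a pose let the fingers close. It gives the time, the measured TCP pose, the force and the opening at its end, in the units of the state.
- r.sense(): the state, without advancing time (a new reading comes with each control period).
- optics.grab_frame(name): name is "scene" or "side" or "wrist"; returns the picture (400x640x3 uint8, blue, green, red); there is no depth.
- optics.camera_params(name): a dict with "fx", "fy", "cx", "cy" (pixels), "eye" and "rotation" of the camera in the world; the wrist camera has in their place "T_tool_cam" (4x4, takes a point from camera to tool coordinates, whose origin is the TCP and whose axes are the flange's). Camera axes: x right, y up, looking along -z (the intrinsics and any distortion apply to the point x, -y, -z); pixel columns grow to the right and rows downward; lengths in mm; the calibration is good to about 2 mm. A picture is of the moment at which its call begins: read the wrist's pose just before it. camera_params takes no time and is no camera call.
- r.sign_off(): hands the job in, once; it reports no verdict.
The state is a dict: "clock": time; "qpos": joint angles; "qvel": joint speeds; "joint_efforts": joint torques, N m; "eef_pos": TCP position; "tcp_rot": TCP orientation; "contact_force": force on the tool from outside, world axes, zero at the start; "wrist_torque": the same for the moment, N m; "opening": opening from 0.0 (shut) to 1.0 (fully open).
Only numpy, scipy, OpenCV 4.12 (cv2) and the standard library are available. Lean on these libraries where they do the work, as an engineer would, in place of code of your own. Each camera call takes 0.05 s, during which the arm holds its last target.

## Working session

There is one attempt and no reset: what is moved stays moved. The work goes in short steps, Python scripts to look and compute and a shell command to move; the robot and the scene stay as the last step left them, time stands still between calls to the robot, and variables do not carry over. Pictures are saved under pics/ and viewed, and the job is handed in when it is done.

```bash
ls; mkdir -p pics
python3 - <<'E'
from rig import r, optics
import cv2
s=r.sense();print(s['clock'],s['eef_pos'],s['tcp_rot'],s['opening'],r.pinch_z)
for n in("scene","side","wrist"):
    cv2.imwrite(f"pics/{n}0.png",optics.grab_frame(n)); print(n,optics.camera_params(n))
E
```

```text
pics
0.0 [ 259.65721508 -567.96603875  230.55726031] [-3.14017320e+00  1.12722840e-05  4.28802942e-01] 0.9995993004834985 18.700000000000003
scene {'fx': 484.5318361241973, 'fy': 484.5318361241973, 'cx': 319.1027651487929, 'cy': 198.62479956110553, 'eye': array([-31.49982127, 580.43217328, 736.60197622]), 'rotation': array([ 0.91713807, -0.02135532, -2.33806048])}
side {'fx': 455.8511255379262, 'fy': 455.8511255379262, 'cx': 321.82427881717706, 'cy': 202.46793361383533, 'eye': array([ 144.88799572, -861.75601348,  875.51984014]), 'rotation': array([ 0.88524674, -0.02261432, -0.43991198])}
wrist {'fx': 354.96746501363174, 'fy': 354.96746501363174, 'cx': 316.15092736267246, 'cy': 198.0078415045127, 'T_tool_cam': array([[-1.24631574e-04,  9.49411198e-01,  3.14035604e-01,
         8.00810226e+01],
       [ 9.99999975e-01,  6.05488960e-05,  2.13815791e-04,
         1.05068135e+00],
       [ 1.83984597e-04,  3.14035623e-01, -9.49411183e-01,
        -1.41395861e+02],
       [ 0.00000000e+00,  0.00000000e+00,  0.00000000e+00,
         1.00000000e+00]])}
```

View pics/scene0.png

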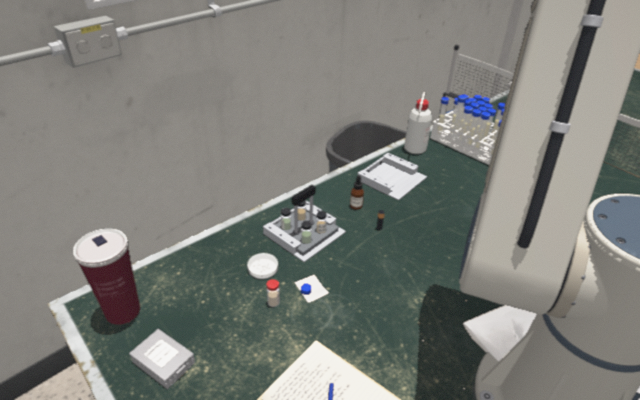

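View pics/side0.png

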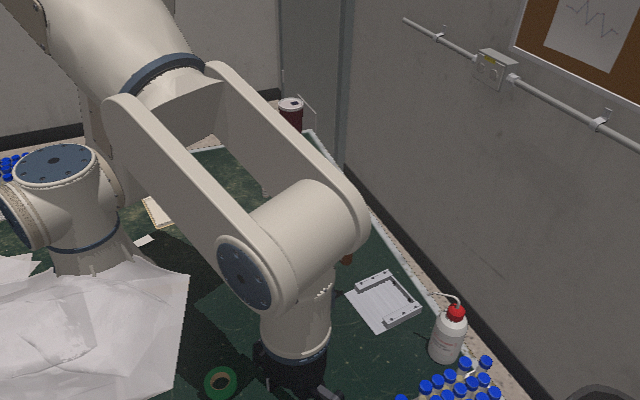

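View pics/wrist0.png

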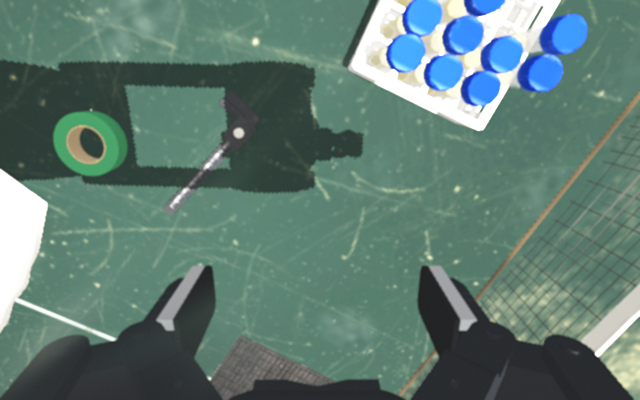

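The scene view shows the loaded dock at about (303,228) with its black grip bar near (304,195). There is a second, empty dock at (392,176), which the side view shows at (383,302). The wrist view shows neither.

```bash
cat > h.py <<'E'
import numpy as np, cv2
from scipy.spatial.transform import Rotation as R
from rig import r, optics
def cam(n, s=None):
    p=optics.camera_params(n)
    if n=="wrist":
        s=s or r.sense(); T=p['T_tool_cam']; Rt=R.from_euler('xyz',s['tcp_rot']).as_matrix()
        return p, Rt@T[:3,:3], Rt@T[:3,3]+np.array(s['eef_pos'])
    return p, R.from_euler('xyz',p['rotation']).as_matrix(), np.array(p['eye'])
def ray(c,u,v):
    p,Rm,e=c; d=Rm@np.array([(u-p['cx'])/p['fx'],-(v-p['cy'])/p['fy'],-1]); return e,d
def onz(c,u,v,z):
    e,d=ray(c,u,v); return e+d*(z-e[2])/d[2]
def proj(c,X):
    p,Rm,e=c; q=Rm.T@(np.array(X)-e); return np.array([p['cx']-p['fx']*q[0]/q[2],p['cy']+p['fy']*q[1]/q[2]])
E
python3 - <<'E'
from h import *
c=cam("scene");print({k:v for k,v in c[0].items() if 'dist' in k})
for n,u,v,z in [("grip",304,195,105),("dock2",392,176,0),("dock1",303,235,0),("dropper",356,206,0),("battery",380,228,0),("dish",263,270,0),("spare",273,303,0),("cap",306,290,0)]:
    P=onz(c,u,v,z);print(n,P.round(),np.hypot(P[0],P[1]).round())
print(onz(cam("side"),383,302,0))
im=cv2.imread("pics/scene0.png")[160:320,225:435]
cv2.imwrite("pics/crop0.png",cv2.resize(im,None,fx=3.7,fy=3.7,interpolation=cv2.INTER_CUBIC))
E
```

```text
{}
grip [584.  13. 105.] 584.0
dock2 [ 590. -312.    0.] 667.0
dock1 [577.  23.   0.] 577.0
dropper [ 567. -145.    0.] 586.0
battery [ 473. -125.    0.] 490.0
dish [552. 158.   0.] 575.0
spare [470. 200.   0.] 511.0
cap [451. 130.  -0.] 469.0
[ 592.67073349 -302.34265695    0.        ]
```

View pics/crop0.png

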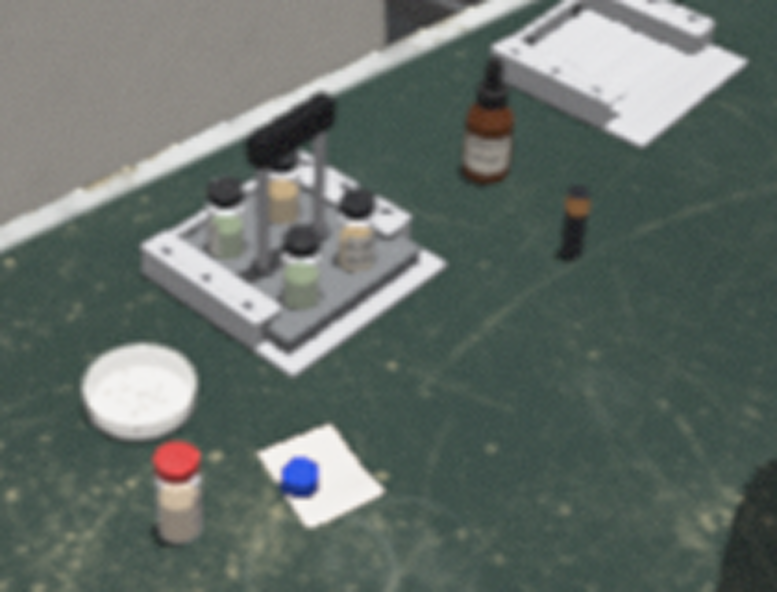

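Candidates:
- Loaded dock at (303,228): 577 mm from the base, with the grey carrier, four vials and the grip bar.
- Empty dock at (392,176): 667 mm from the base, with no carrier.
- Spare vial at (273,293): not one of the carrier's vials.

The loaded dock fits the description and is the nearest. The close crop confirms the carrier is in it, with the open end facing the robot. Next I'll estimate its yaw.

Run:
```python
from h import *
c=cam("scene")
f=lambda x,y,z:onz(c,225+x/3.7,160+y/3.7,z)
a=f(292,373,2);b=f(445,262,2)
print("front plate corners",a,b,np.linalg.norm(a-b))
d=b-a; print("yaw of exit edge -> dock yaw",np.degrees(np.arctan2(d[1],d[0]))+90)
# rail top left outer edge
g=f(143,250,23);k=f(262,325,23);d=g-k;print("rail",g,k,np.linalg.norm(d),np.degrees(np.arctan2(d[1],d[0])))
# bar top ends
p=f(260,135,120);q=f(325,100,120);print("bar",p,q,np.linalg.norm(p-q),(p+q)/2, np.degrees(np.arctan2(*(p-q)[[1,0]])))
print("white bottle",onz(c,415,150,0))
```

```text
front plate corners [512.8491159   78.70171541   2.        ] [519.93943769 -56.74634641   2.        ] 135.63351397998022
yaw of exit edge -> dock yaw 2.9965364540807826
rail [635.66122055  88.38809317  23.        ] [537.78002407  79.38250471  23.        ] 98.29460436971083 5.256715835577937
bar [578.01032356  43.94122244 120.        ] [577.69082806  -6.55018769 120.        ] 50.492420958441826 [577.85057581  18.69551737 120.        ] 89.63745320402444
white bottle [ 629.33129856 -465.25663198    0.        ]
```

```bash
python3 -m creep '[{"dp":[20,-15,0],"angular":[0,0,0],"fingers":85},{"dp":[52,-39,0],"angular":[0,0,0],"fingers":85},{"dp":[84,-63,0],"angular":[0,0,0],"fingers":85},{"dp":[116,-87,0],"angular":[0,0,0],"fingers":85},{"dp":[148,-110,0],"angular":[0,0,0],"fingers":85}]'
python3 -m creep '[{"dp":[32,-24,0],"angular":[0,0,0],"fingers":85},{"dp":[64,-48,0],"angular":[0,0,0],"fingers":85},{"dp":[96,-72,0],"angular":[0,0,0],"fingers":85},{"dp":[128,-96,0],"angular":[0,0,0],"fingers":85},{"dp":[160,-119,0],"angular":[0,0,0],"fingers":85}]'
python3 -m creep '[{"dp":[32,-24,0],"angular":[0,0,0],"fingers":85},{"dp":[64,-48,0],"angular":[0,0,0],"fingers":85},{"dp":[96,-72,0],"angular":[0,0,0],"fingers":85},{"dp":[128,-96,0],"angular":[0,0,0],"fingers":85},{"dp":[160,-119,0],"angular":[0,0,0],"fingers":85}]'
```

```text
clock: 0.57
eef_pos: [348.9, -405.1, 231.0]
tcp_rot: [-3.141, 0.0, 0.428]
contact_force: [1.2, 0.1, -0.1]
opening: 0.997
clock: 0.98
eef_pos: [445.1, -230.1, 231.3]
tcp_rot: [-3.142, -0.0, 0.429]
contact_force: [0.7, -0.7, -0.6]
opening: 0.998
clock: 1.4
eef_pos: [541.2, -55.3, 231.3]
tcp_rot: [-3.142, 0.0, 0.429]
contact_force: [1.7, -0.8, -0.3]
opening: 0.991
```

```bash
python3 -m creep '[{"dp":[32,-24,0],"angular":[0,0,-0.12],"fingers":85},{"dp":[65,-47,0],"angular":[0,0,-0.24],"fingers":85},{"dp":[65,-47,0],"angular":[0,0,-0.36],"fingers":85},{"dp":[65,-47,0],"angular":[0,0,-0.48],"fingers":85},{"dp":[65,-47,0],"angular":[0,0,-0.6],"fingers":85}]'
python3 -m creep '[{"dp":[0,0,0],"angular":[0,0,-0.12],"fingers":85},{"dp":[0,0,0],"angular":[0,0,-0.24],"fingers":85},{"dp":[0,0,0],"angular":[0,0,-0.36],"fingers":85},{"dp":[0,0,0],"angular":[0,0,-0.48],"fingers":85},{"dp":[0,0,0],"angular":[0,0,-0.6],"fingers":85}]'
python3 -m creep '[{"dp":[0,0,0],"angular":[0,0,0],"fingers":85},{"dp":[0,0,0],"angular":[0,0,0],"fingers":85}]'
python3 - <<'E'
from h import *
s=r.sense();print(s['eef_pos'],s['tcp_rot'],s['qpos'])
cv2.imwrite("pics/wrist1.png",optics.grab_frame("wrist"))
E
```

```text
clock: 1.82
eef_pos: [580.4, 13.5, 230.8]
tcp_rot: [-3.141, 0.0, 1.037]
contact_force: [-0.5, -0.6, -0.7]
opening: 0.997
clock: 2.23
eef_pos: [580.2, 12.4, 231.0]
tcp_rot: [-3.141, -0.0, 1.635]
contact_force: [0.6, -0.7, -0.0]
opening: 0.995
clock: 2.4
eef_pos: [580.2, 12.4, 231.1]
tcp_rot: [-3.141, -0.0, 1.625]
contact_force: [0.9, 0.2, 0.2]
opening: 0.994
[580.23039733  12.43334831 231.10131631] [-3.14119379e+00 -4.47814422e-05  1.62503379e+00] [ 1.88223397e-02  2.84490966e-01  1.73103382e+00  3.39247295e-05
  1.12646806e+00 -3.54297210e-02]
```

View pics/wrist1.png

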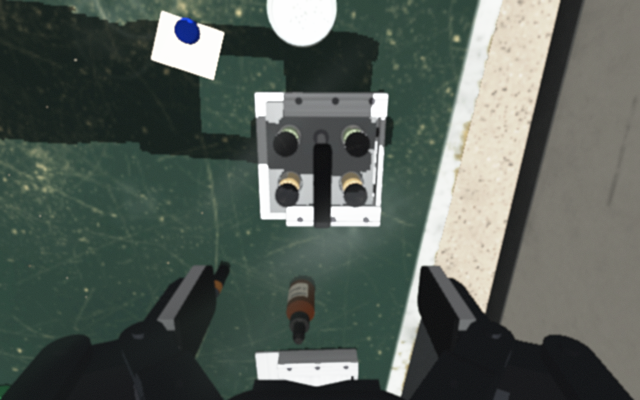

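The wrist view shows the bar end-on in y, from about (322,145) to (322,226). The carrier and four caps are around it, the exit faces left (world -x), and the exit lane is free. Now I'll measure the bar and the dock.

Run:
```python
from h import *
im=cv2.imread("pics/wrist1.png");c=cam("wrist")
cr=cv2.resize(im[80:240,240:400],None,fx=3.7,fy=3.7,interpolation=cv2.INTER_CUBIC);cv2.imwrite("pics/crop1.png",cr)
m=(im.max(2)<32).astype(np.uint8)
n,l,st,ce=cv2.connectedComponentsWithStats(m)
for i in range(1,n):
    if st[i,4]>100 and 250<ce[i][0]<400 and 90<ce[i][1]<240: print(st[i],ce[i],cv2.minAreaRect(np.argwhere(l==i)[:,::-1].astype(np.float32)))
```

```text
[346 133  23  23 405] [357.14814815 144.12098765] ((357.0, 144.0), (22.0, 22.0), 90.0)
[ 314  144   18   70 1007] [321.775571  174.5183714] ((322.5, 178.5), (69.0, 17.0), 90.0)
```

View pics/crop1.png

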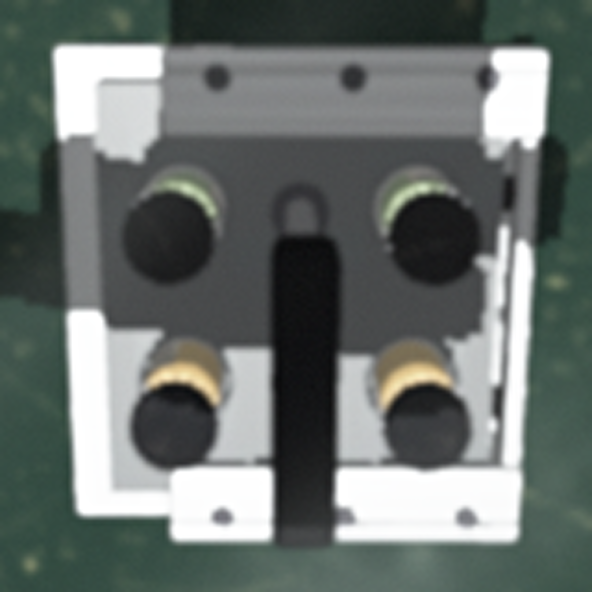

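Run:
```python
from h import *
c=cam("wrist");c2=cam("scene")
f=lambda x,y,z:onz(c,240+(x+.5)/3.7-.5,80+(y+.5)/3.7-.5,z)
def seg(n,a,b,z):
    A=f(*a,z);B=f(*b,z);d=A-B;print(n,A.round(1),B.round(1),'len',np.linalg.norm(d).round(1),'mid',((A+B)/2).round(1),'ang',np.degrees(np.arctan2(d[1],d[0])).round(2))
seg("front edge",(53,46),(78,517),4)
seg("rail -y outer top",(522,541),(171,541),23)
seg("rail -y inner top",(521,467),(171,470),23)
seg("rail +y outer top",(549,48),(162,47),23)
seg("bar top -y end",(275,545),(331,545),120)
seg("bar left edge",(273,270),(275,545),120)
seg("bar right edge",(339,270),(332,545),120)
for a in [(305,237)]: print(f(*a,98), f(305,260,120))
```

```text
front edge [514.5  77.7   4. ] [521.9 -58.2   4. ] len 136.2 mid [518.2   9.7   4. ] ang 93.09
rail -y outer top [652.3 -51.1  23. ] [551.4 -56.5  23. ] len 101.0 mid [601.8 -53.8  23. ] ang 3.08
rail -y inner top [649.5 -28.6  23. ] [550.8 -34.8  23. ] len 98.8 mid [600.2 -31.7  23. ] ang 3.6
rail +y outer top [644.1  84.7  23. ] [545.5  79.7  23. ] len 98.8 mid [594.8  82.2  23. ] ang 2.93
bar top -y end [579.8 -15.1 120. ] [591.5 -14.5 120. ] len 11.7 mid [585.7 -14.8 120. ] ang -176.92
bar left edge [576.5  42.7 120. ] [579.8 -15.1 120. ] len 57.8 mid [578.1  13.8 120. ] ang 93.35
bar right edge [589.3  43.3 120. ] [591.7 -14.4 120. ] len 57.8 mid [590.5  14.4 120. ] ang 92.39
[582.84636949  45.7075575   98.        ] [582.55000206  44.93968011 120.        ]
```

The checks hold up: the plate edge measures 136.2 mm and the rails 100 mm. The dock yaw is 3.1°, the handle is near (584,15), and it sits about 1 mm from the dock centre in x. Descending, then closing.

```bash
python3 -m creep '[{"dp":[3,4,20],"angular":[0,0,0],"fingers":85},{"dp":[3,4,50],"angular":[0,0,0],"fingers":85},{"dp":[3,4,85],"angular":[0,0,0],"fingers":85},{"dp":[3,4,115],"angular":[0,0,0],"fingers":85},{"dp":[3,4,140],"angular":[0,0,0],"fingers":85}]'
python3 -m creep '[{"dp":[0,0,0],"angular":[0,0,0],"fingers":60},{"dp":[0,0,0],"angular":[0,0,0],"fingers":40}]' 40
python3 - <<'E'
from h import *
s=r.sense();print(s['eef_pos'],s['tcp_rot'],s['contact_force'],s['opening'])
cv2.imwrite("pics/wrist2.png",optics.grab_frame("wrist"))
cv2.imwrite("pics/scene2.png",cv2.resize(optics.grab_frame("scene")[120:320,180:460],None,fx=2.8,fy=2.8))
E
```

```text
clock: 2.87
eef_pos: [583.3, 15.6, 89.2]
tcp_rot: [-3.14, -0.0, 1.625]
contact_force: [-0.3, -0.5, -0.5]
opening: 0.994
clock: 3.03
eef_pos: [583.3, 15.6, 90.5]
tcp_rot: [-3.139, -0.0, 1.626]
contact_force: [1.3, 0.2, -0.4]
opening: 0.744
[583.3383363   15.63126946  90.50029047] [-3.13874546e+00 -1.21129450e-04  1.62646417e+00] [ 1.34267646  0.2054272  -0.44799144] 0.7435795440775265
```

View pics/wrist2.png

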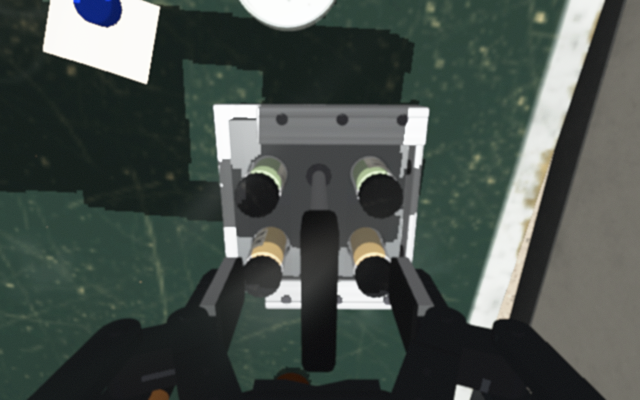

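View pics/scene2.png

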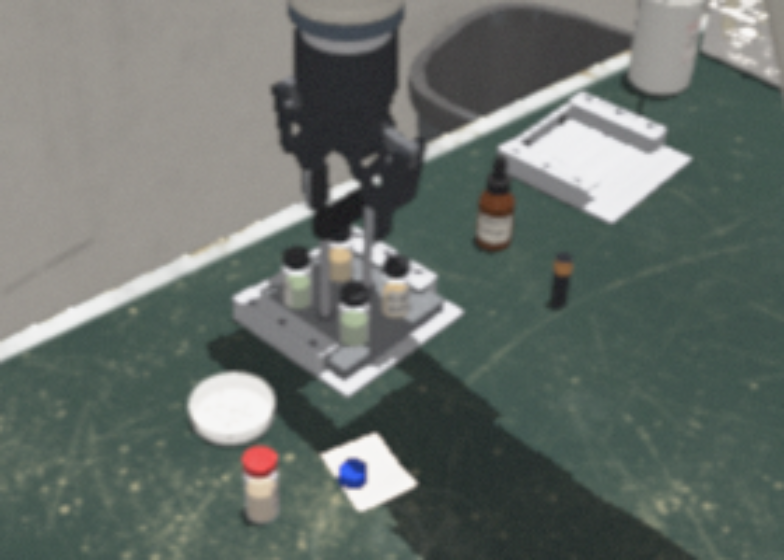

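The wrist view shows the bar at column 319, midway between the fingers at about 222 and 415. The scene view shows the fingers on either side of the bar and nothing touched. Closing.

```bash
python3 -m creep '[{"dp":[0,0,0],"angular":[0,0,0],"fingers":25},{"dp":[0,0,0],"angular":[0,0,0],"fingers":16},{"dp":[0,0,0],"angular":[0,0,0],"fingers":10},{"dp":[0,0,0],"angular":[0,0,0],"fingers":5},{"dp":[0,0,0],"angular":[0,0,0],"fingers":5}]' 60
python3 -m creep '[{"dp":[0,0,0],"angular":[0,0,0],"fingers":5},{"dp":[0,0,0],"angular":[0,0,0],"fingers":5},{"dp":[0,0,0],"angular":[0,0,0],"fingers":5},{"dp":[0,0,0],"angular":[0,0,0],"fingers":5}]' 60
python3 - <<'E'
from h import *
s=r.sense();print(s['eef_pos'],s['tcp_rot'],s['contact_force'],s['wrist_torque'],s['opening'],s['opening']*85.4)
cv2.imwrite("pics/wrist3.png",optics.grab_frame("wrist"))
E
```

```text
clock: 3.55
eef_pos: [584.8, 15.6, 92.7]
tcp_rot: [3.14, 0.0, 1.629]
contact_force: [-2.6, -0.4, 8.3]
opening: 0.152
clock: 3.88
eef_pos: [584.8, 15.6, 92.7]
tcp_rot: [3.14, 0.0, 1.629]
contact_force: [-3.0, 0.1, 8.0]
opening: 0.151
[584.80667183  15.61967213  92.72297194] [3.13988549e+00 1.05575082e-04 1.62862659e+00] [-3.02249396  0.06349406  7.95111565] [-0.00845252  0.27513322 -0.01944346] 0.15086602944830793 12.883958914885499
```

View pics/wrist3.png

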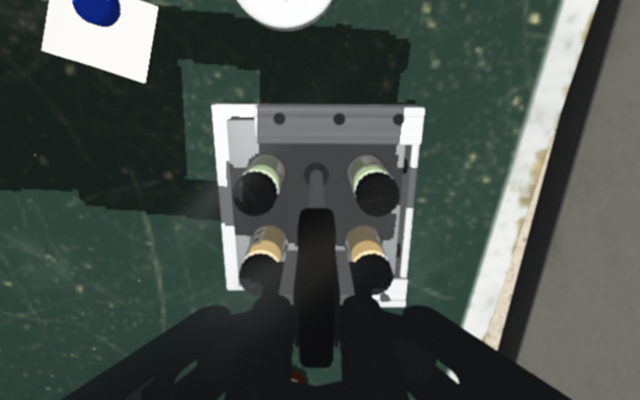

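The bar is held: the opening stopped at about 13 mm, and the carrier still sits flat. The pads are pressing it down with about 8 N, so I'll unload 2 mm first and start drawing gently.

```bash
python3 -m creep '[{"dp":[0,0,-1],"angular":[0,0,0],"fingers":5},{"dp":[0,0,-2],"angular":[0,0,0],"fingers":5},{"dp":[0,0,-2],"angular":[0,0,0],"fingers":5}]'
python3 -m creep '[{"dp":[0,-2,0],"angular":[0,0,0],"fingers":5},{"dp":[0,-5,0],"angular":[0,0,0],"fingers":5},{"dp":[0,-9,0],"angular":[0,0,0],"fingers":5},{"dp":[0,-14,0],"angular":[0,0,0],"fingers":5},{"dp":[0,-20,0],"angular":[0,0,0],"fingers":5}]'
```

```text
clock: 4.18
eef_pos: [583.9, 15.7, 93.2]
tcp_rot: [-3.141, -0.0, 1.629]
contact_force: [0.9, -0.6, -4.6]
opening: 0.148
clock: 4.6
eef_pos: [563.6, 14.5, 93.1]
tcp_rot: [-3.141, 0.0, 1.629]
contact_force: [-0.1, 0.3, -5.1]
opening: 0.155
```

It now hangs at about 5 N, its own weight, inside the lip play. It slides freely with no side force.

```bash
python3 -m creep '[{"dp":[0,-7,0],"angular":[0,0,0],"fingers":5},{"dp":[0,-14,0],"angular":[0,0,0],"fingers":5},{"dp":[0,-21,0],"angular":[0,0,0],"fingers":5},{"dp":[0,-28,0],"angular":[0,0,0],"fingers":5},{"dp":[0,-35,0],"angular":[0,0,0],"fingers":5}]'
python3 -m creep '[{"dp":[0,-6,0],"angular":[0,0,0],"fingers":5},{"dp":[0,-12,0],"angular":[0,0,0],"fingers":5},{"dp":[0,-18,0],"angular":[0,0,0],"fingers":5},{"dp":[0,-24,0],"angular":[0,0,0],"fingers":5},{"dp":[0,-30,0],"angular":[0,0,0],"fingers":5}]'
python3 - <<'E'
from h import *
s=r.sense();print(s['eef_pos'],s['wrist_torque'])
cv2.imwrite("pics/scene4.png",cv2.resize(optics.grab_frame("scene")[120:320,180:460],None,fx=2.8,fy=2.8))
E
```

```text
clock: 5.02
eef_pos: [528.5, 12.4, 93.3]
tcp_rot: [-3.142, -0.0, 1.629]
contact_force: [-0.3, 0.9, -4.3]
opening: 0.154
clock: 5.43
eef_pos: [498.8, 10.7, 93.3]
tcp_rot: [3.141, -0.0, 1.629]
contact_force: [-0.2, -0.1, -5.0]
opening: 0.152
[498.82534509  10.69114131  93.33522122] [0.01089572 0.02390682 0.01495342]
```

View pics/scene4.png

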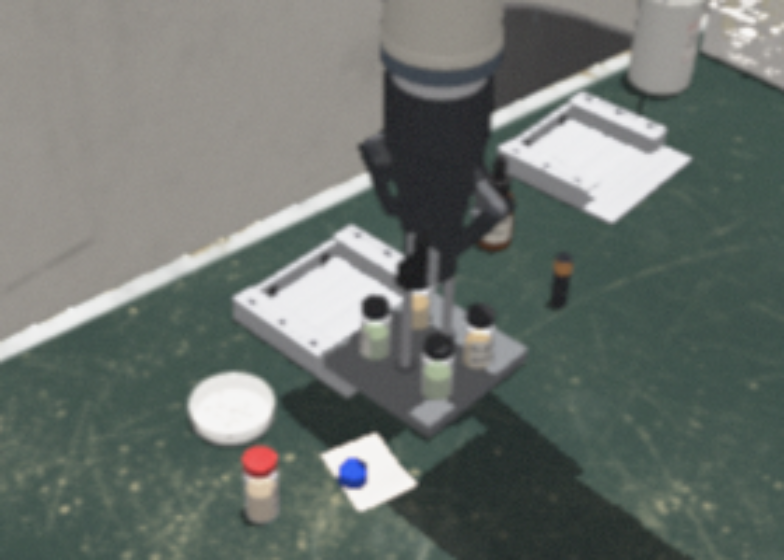

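The carrier is at the rail mouth, about -84 mm in the dock frame. It is level, all four vials are seated, and the bystanders haven't moved. I'll draw it clear and then lift.

```bash
python3 -m creep '[{"dp":[0,-6,0],"angular":[0,0,0],"fingers":5},{"dp":[0,-14,0],"angular":[0,0,0],"fingers":5},{"dp":[0,-22,0],"angular":[0,0,0],"fingers":5},{"dp":[0,-30,0],"angular":[0,0,0],"fingers":5},{"dp":[0,-38,0],"angular":[0,0,0],"fingers":5}]'
python3 -m creep '[{"dp":[0,-7,0],"angular":[0,0,0],"fingers":5},{"dp":[0,-13,0],"angular":[0,0,0],"fingers":5},{"dp":[0,-18,0],"angular":[0,0,0],"fingers":5},{"dp":[0,-20,-1],"angular":[0,0,0],"fingers":5},{"dp":[0,-20,-3],"angular":[0,0,0],"fingers":5}]'
python3 -m creep '[{"dp":[0,0,-5],"angular":[0,0,0],"fingers":5},{"dp":[0,0,-12],"angular":[0,0,0],"fingers":5},{"dp":[0,0,-20],"angular":[0,0,0],"fingers":5},{"dp":[0,0,-29],"angular":[0,0,0],"fingers":5},{"dp":[0,0,-38],"angular":[0,0,0],"fingers":5}]'
python3 -m creep '[{"dp":[0,0,-9],"angular":[0,0,0],"fingers":5},{"dp":[0,0,-18],"angular":[0,0,0],"fingers":5},{"dp":[0,0,-27],"angular":[0,0,0],"fingers":5},{"dp":[0,0,-36],"angular":[0,0,0],"fingers":5},{"dp":[0,0,-45],"angular":[0,0,0],"fingers":5}]'
python3 -m creep '[{"dp":[0,0,-9],"angular":[0,0,0],"fingers":5},{"dp":[0,0,-18],"angular":[0,0,0],"fingers":5},{"dp":[0,0,-27],"angular":[0,0,0],"fingers":5},{"dp":[0,0,-36],"angular":[0,0,0],"fingers":5},{"dp":[0,0,-45],"angular":[0,0,0],"fingers":5}]'
python3 -m creep '[{"dp":[0,0,-7],"angular":[0,0,0],"fingers":5},{"dp":[0,0,-12],"angular":[0,0,0],"fingers":5},{"dp":[0,0,-14],"angular":[0,0,0],"fingers":5},{"dp":[0,0,-14],"angular":[0,0,0],"fingers":5},{"dp":[0,0,-14],"angular":[0,0,0],"fingers":5}]'
python3 - <<'E'
from h import *
s=r.sense();print(s['eef_pos'],s['wrist_torque'],np.abs(s['qvel']).max())
cv2.imwrite("pics/scene5.png",cv2.resize(optics.grab_frame("scene")[60:320,180:500],None,fx=2.3,fy=2.3))
cv2.imwrite("pics/wrist5.png",optics.grab_frame("wrist"))
E
```

```text
clock: 5.9
eef_pos: [460.3, 8.5, 93.2]
tcp_rot: [-3.141, -0.0, 1.629]
contact_force: [-0.4, 0.2, -5.0]
opening: 0.153
clock: 6.32
eef_pos: [440.8, 7.3, 96.3]
tcp_rot: [-3.141, -0.0, 1.629]
contact_force: [-0.3, 0.1, -5.2]
opening: 0.153
clock: 6.73
eef_pos: [441.7, 7.4, 135.5]
tcp_rot: [3.141, 0.0, 1.629]
contact_force: [0.4, 0.3, -5.7]
opening: 0.153
clock: 7.15
eef_pos: [441.4, 7.4, 180.3]
tcp_rot: [3.141, -0.0, 1.629]
contact_force: [0.7, 0.1, -4.8]
opening: 0.153
clock: 7.57
eef_pos: [441.4, 7.4, 225.2]
tcp_rot: [-3.141, -0.0, 1.629]
contact_force: [1.0, -0.5, -5.7]
opening: 0.154
clock: 7.98
eef_pos: [441.3, 7.4, 238.1]
tcp_rot: [-3.141, -0.0, 1.629]
contact_force: [0.3, 0.3, -5.1]
opening: 0.153
[441.25812812   7.3607221  238.05289902] [ 0.01660198  0.04045311 -0.04256038] 0.005467538368618183
```

View pics/scene5.png

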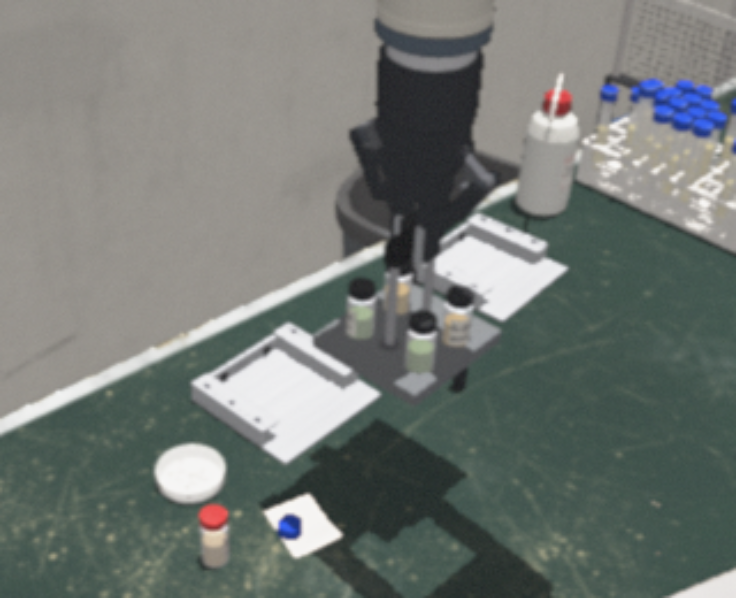

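View pics/wrist5.png

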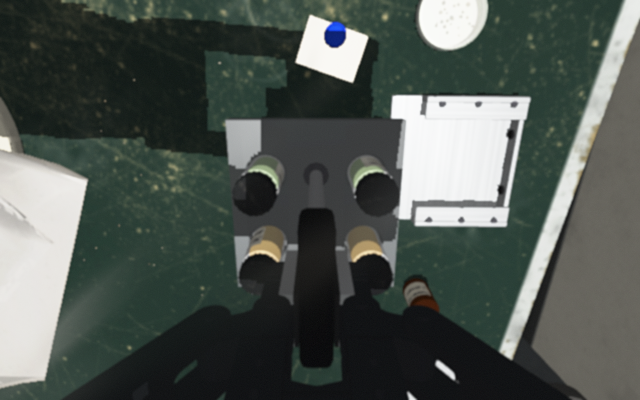

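The carrier hangs level, with its caps and bar at the same wrist pixels as when it was docked: bar (316,285), caps (256,193), (376,193), (263,270) and (370,270). The underside is about 149 mm up and about 142 mm in front of the dock's centre. The visible bystanders are where they started and the arm is at rest. Handing in.

Run:
```python
from h import *
print(r.sign_off()); s=r.sense();print(s['clock'],s['eef_pos'],s['opening'])
```

```text
the job is handed in; nothing more can be done
None
the job is handed in; nothing more can be done
```

The carrier is out of the dock and held steady in the air, and the job is handed in; it reported no verdict. I gripped the handle at 60 N, lifted it slightly within the 3 mm lip play, and drew it straight out along the dock's axis, about 142 mm in all. It stayed low until past the lips, then I lifted it about 145 mm.

**Last checks before hand-in (about 8 s on the clock):**
- **Height and position:** the underside is about 149 mm above the table and about 142 mm in front of the dock's centre. Both are worked out from the TCP pose.
- **Steadiness:** the arm was at rest with the tool vertical. The wrist carried a steady 5 N or so, about the carrier's weight, and the opening held at about 13 mm.
- **Level and vials:** the carrier looked level, and all four vials were at the same wrist-camera pixels as when docked.
- **Bystanders:** the dish, spare vial, cap and dropper looked unmoved. The battery was mostly hidden behind the carrier in the last picture, but it was unmoved in the view before that.

**Disagreements:** closing the fingers briefly pressed the carrier down with about 8 N, which I relieved before drawing. The measured bar thickness (about 12 mm) and the finger opening (about 13 mm) both came out slightly under the stated 14 mm. No check failed.

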